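# Pack the sawn tube pieces into the case

### The arm

A 6-joint arm with a two-finger parallel gripper is mounted at the origin on the work surface. World frame = base frame: x ahead of the robot, y to its left, z up, the work surface at z = 0. Lengths are in mm, angles in rad, forces in N, time in s.
With the tool pointing down it reaches from about 275 to 1000 mm from the base axis. Payload 8.4 kg.
Tool frame: the origin (TCP) lies at the very end of the fingers, on their centre line; the grasp point (between the pads) lies 19 mm behind it; z points along the fingers, y is the direction in which the jaws open and shut (so a half turn about z gives the same grasp; the last joint's range is limited). The gripper opens to 85 mm and grips with 20 to 120 N. Pads are 22 mm wide; open, the fingers measure 114 mm over their backs; the gripper's body (76 mm by 85 mm) begins 54 mm behind the grasp point. The pads swing forward as they close: fully open they stand 13 mm farther back than shut.
Start: joints at [1.202, 0.353, 1.633, -0, 1.155, -0.002], TCP at [224.143, 583.428, 231.281] pointing down, gripper open.
Joint ranges: [-2.63, 2.63], [-0.92, 2.1], [0.06, 2.66], [-1.3, 4.44], [0, 2.69], [-3.02, 3.02]. Speed limits (rad/s): [2.22, 2.22, 2.79, 3.14, 3.14, 3.14].

### API

Orientations are given as [roll, pitch, yaw] about the fixed x, y, z axes, in that order (R = Rz(yaw) Ry(pitch) Rx(roll)).
In Python, from rig import readout, grab_frame, calibration, r gives the robot as it stands. The module is installed in compiled form; this text tells all that it offers.
- The arm moves only by the tool play_rows, never from a script. Its argument "rows" is a list of rows, each a list of 3 entries, a list of its own where there are three numbers: the closure in counts, from 0 (fully open) to 255 (shut), then the shift along the tool's x, y, z in cm, then the turn, a rotation vector about the tool's x, y, z in rad. In form: [[gripper, [dx, dy, dz], [rx, ry, rz]], ...]. A call has 1 to 12 rows; each row is the pose to reach, as a shift and turn from the pose commanded when the call began, along the tool's axes at that moment; what a row does not reach only later rows make up. A row lasts 1/12 s, in which the tool goes at most 41.7 mm and 7.16 degrees, less where a joint would pass 70% of its speed; a pose out of reach is approached as far as the arm can. A call with a gripper value outside its range is refused whole. The fingers move at their own pace and stop on an object; "squeeze" is the grip in N (left out, the last holds). Time passes only in rows, so rows that repeat a pose let the fingers close. It gives the time, the measured TCP pose, the force and the opening at its end, in the units of the state.
- readout.sense(): the state, without advancing time (a new reading comes with each control period).
- grab_frame(name): name is "scene" or "top" or "wrist"; returns (picture, depth): 384x512x3 uint8, red, green, blue; 384x512 float32, mm along the optical axis (not along the pixel's ray), 0 where there is no reading.
- calibration(name): a dict with "vfov" (degrees; the focal length in pixels is half the picture's height over the tangent of half this angle, whatever the lens; pixels are square), "cx", "cy" (the principal point, pixels), "k1" (the pictures are not rectified: a ray, as slopes to the right and down, at radius r is drawn at 1 + k1 r^2 times it, then the intrinsics apply), "cam_to_world" (4x4, takes a point from camera to world coordinates). Camera axes: x right, y down, z forward; pixel columns grow to the right and rows downward; lengths in mm; the calibration is good to about 2 mm. A picture is of the moment at which its call begins: read the wrist's pose just before it. calibration takes no time and is no camera call; for the wrist camera it gives the pose at the moment of the call.
- r.sign_off(): hands the job in, once; it reports no verdict.
The state is a dict: "clock": time; "qpos": joint angles; "qvel": joint speeds; "joint_efforts": joint torques, N m; "eef_pos": TCP position; "tcp_rot": TCP orientation; "contact_force": force on the tool from outside, world axes, zero at the start; "wrist_torque": the same for the moment, N m; "opening": opening from 0.0 (shut) to 1.0 (fully open).
Only numpy, scipy, OpenCV 4.12 (cv2) and the standard library are available. Lean on these libraries where they do the work, as an engineer would, in place of code of your own. Each camera call takes 0.05 s, during which the arm holds its last target.

### The job

The sawn tube pieces lie in the catch tray beneath the cut-off saw: swing the orange case's lid open until it rests back on its stop, and draw the tray fully out. Then move every piece from the tray into the case, each lying flat on the case's floor, none on top of another, and when the tray is empty push it fully home under the saw. Leave the lid resting open and do not disturb the other things on the bench.

Things in the scene. Friction and masses are not known exactly. Their poses are not given: they have to be found in the camera images.
- saw: Cut-off saw, fixed, left or right of the case. Origin on the bench on its mid-line; own -x is its front, z up. Orange bed: x +70 to +370 mm from the origin, 370 mm wide (y), underside 45 mm, top 65 mm above the bench; on it a 45 mm high fence from x +175 mm, and a blade guard and motor from x +165 mm, up to 380 mm high. The catch tray runs under the bed.
- tray (a joint): Slide of the steel catch tray, m: 0 = fully home, 0.165 = fully out at its stop, moving along the saw's -x; about 2 N of friction holds it. Inside 205 (x) by 320 mm (y), x +70 to +275 mm in the saw's frame when home. Floor top 8 mm, side and back rims 16 mm, front plate 43 mm above the bench. Fully out, the 165 mm behind its front plate are clear of the bed.
- tray_handle (a point): Middle of the tray's handle bar: round, black, 10 mm thick, 110 mm long along the saw's y, 90 mm above the bench, 15 mm in front of the tray's front plate, 47 mm higher than its top and 25 mm higher than the saw bed; can be pinched from above. Moves with the tray; its frame is parallel to the saw's.
- case: Orange sheet-steel case, fixed to the bench. Origin at the centre of its underside on the bench; its own -x is its front, z up. Outside 150 mm (x) by 340 mm (y) by 60 mm high, walls and floor 4 mm thick (inside 142 by 332 mm). Lid hinged along the top edge of its far (+x) side.
- lid (a joint): Hinge angle of the case's lid, rad: 0 = shut, 1.8 = fully open, leaning back on its stop. Lid 150 by 340 by 8 mm, 0.35 kg; it falls shut if let go below about 1.55 rad and falls back on its stop beyond about 1.6 rad.
- lid_handle (a point): Middle of the lid's handle bar: round, black, 10 mm thick, 110 mm long along the case's y, in the lid's plane in front of its front edge, 35 mm of free room between; bar centre 190 mm from the hinge line. Shut, it is 64 mm above the bench; it rises in an arc about the hinge. It can be pinched from above all the way (the bar turns between the pads).
- lid_hinge (a point): Middle of the lid's hinge line, which runs along the case's y, 60 mm above the bench and 75 mm behind the case's origin (case +x).
- piece1: Sawn length of square steel tube, 24 by 24 by 60 mm, about 75 g, plain steel; origin at its middle, own x along its length. Three to five of the five identical pieces are present, at first lying in the catch tray under the saw bed, side by side, roughly along the saw's x with about 30 mm between neighbours.
- piece2: Sawn length of square steel tube, 24 by 24 by 60 mm, about 75 g, plain steel; origin at its middle, own x along its length. Three to five of the five identical pieces are present, at first lying in the catch tray under the saw bed, side by side, roughly along the saw's x with about 30 mm between neighbours.
- piece3: Sawn length of square steel tube, 24 by 24 by 60 mm, about 75 g, plain steel; origin at its middle, own x along its length. Three to five of the five identical pieces are present, at first lying in the catch tray under the saw bed, side by side, roughly along the saw's x with about 30 mm between neighbours.
- piece4: Sawn length of square steel tube, 24 by 24 by 60 mm, about 75 g, plain steel; origin at its middle, own x along its length. Three to five of the five identical pieces are present, at first lying in the catch tray under the saw bed, side by side, roughly along the saw's x with about 30 mm between neighbours.
- piece5: Sawn length of square steel tube, 24 by 24 by 60 mm, about 75 g, plain steel; origin at its middle, own x along its length. Three to five of the five identical pieces are present, at first lying in the catch tray under the saw bed, side by side, roughly along the saw's x with about 30 mm between neighbours.
- long_tube: Bystander: a 180 mm length of the same 24 mm square tube (own x along it, origin at its middle), loose on the bench at one side.
- square: Bystander: small steel try square (100 by 70 mm, 12 mm high) lying on the saw bed near its front edge; origin under its blade's middle.
- wrench: Bystander: 150 mm steel wrench lying on the saw bed near its front edge, origin under its middle.
- tape: Bystander: tape measure, 60 by 34 by 52 mm high, yellow and black, standing between saw and case; origin under its centre.
- oil: Bystander: grey plastic oil bottle, 60 mm across, 150 mm high, standing at one side; origin under its centre.
- hammer: Bystander: 200 mm hammer lying at one side, origin under its middle.
- cup: Bystander: dark steel cup, 72 mm across, 85 mm high, at one side; origin under its centre.

How it is judged:
By the outcome, as a careful person would: the job done as asked, in the order asked, and still so for the second after the job is handed in, with the robot touching nothing.
Of piece1, piece2, piece3, piece4, piece5 only 3 to 5 are there at a start; the rules pass over those that are not, and their reading is None.
At some moment in a run one of piece1, piece2, piece3, piece4, piece5 may be knocked a few centimetres aside while the robot is not near it.
Once in a run the grip may slacken for a moment while it holds something.
It also fails if it takes over 210 s, if anything falls off the work surface, if the arm or the gripper's body presses on something with over 40 N, if the wrist force passes 120 N, or if a joint passes its speed limit or range.

## Working session

There is one attempt and no reset: what is moved stays moved. The work goes in short steps, Python scripts to look and compute and a tool call to move; the robot and the scene stay as the last step left them, time stands still between calls to the robot, and variables do not carry over. Pictures are saved under pics/ and viewed, and the job is handed in when it is done.

Besides the shell and the picture viewer there is one more tool, called after "Call:" by a JSON object that holds its "fn" and its "kwargs". play_rows: Moves the arm, as the interface text tells. Its arguments: {"type":"object","properties":{"rows":{"type":"array"},"squeeze":{"type":"number"}},"required":["rows"]}

```bash
mkdir -p pics; cat > h.py <<'E'
import numpy as np, cv2, json
from rig import readout, grab_frame, calibration, r
def st():
    s=readout.sense(); print({k:np.round(s[k],3).tolist() for k in ("clock","eef_pos","tcp_rot","contact_force","opening")}); return s
def shot(name,fn):
    c=calibration(name); p,d=grab_frame(name); cv2.imwrite('pics/'+fn+'.png',p[:,:,::-1]); np.savez('pics/'+fn,p=p,d=d,**{k:np.array(c[k]) for k in c}); return p,d,c
def load(fn):
    z=np.load('pics/'+fn+'.npz'); return z['p'],z['d'],{k:z[k] for k in('vfov','cx','cy','k1','cam_to_world')}
def rays(c,uv):
    uv=np.atleast_2d(np.array(uv,float)); f=192/np.tan(np.radians(c['vfov'])/2)
    K=np.array([[f,0,c['cx']],[0,f,c['cy']],[0,0,1]],float)
    return cv2.undistortPoints(uv.reshape(-1,1,2),K,np.array([float(c['k1']),0,0,0])).reshape(-1,2)
def cloud(d,c):
    v,u=np.mgrid[0:384,0:512]; n=rays(c,np.c_[u.ravel(),v.ravel()]); z=d.ravel()
    P=np.c_[n*z[:,None],z]; M=np.array(c['cam_to_world']); return (P@M[:3,:3].T+M[:3,3]).reshape(384,512,3)
E
python3 - <<'E'
from h import *
st()
for n in('scene','top','wrist'):
    p,d,c=shot(n,n+'0'); print(n,c['vfov'],c['k1'],np.round(c['cam_to_world'],3).tolist())
E
```

```text
{'clock': 0.0, 'eef_pos': [223.964, 583.005, 230.572], 'tcp_rot': [-3.14, -0.0, 2.775], 'contact_force': [-0.064, -1.032, 0.463], 'opening': 1.004}
scene 50.004893158945926 0.02311994282149041 [[0.59, 0.525, -0.613, 1539.531], [0.807, -0.385, 0.448, -726.007], [-0.0, -0.759, -0.651, 1161.367], [0.0, 0.0, 0.0, 1.0]]
top 56.12327620709272 -0.006595956711383746 [[-0.068, -0.976, 0.208, 283.053], [-0.998, 0.067, -0.011, 19.282], [-0.003, -0.208, -0.978, 1212.935], [0.0, 0.0, 0.0, 1.0]]
wrist 67.87692393834402 -0.011343279789083513 [[0.359, 0.887, 0.289, 149.511], [0.933, -0.341, -0.113, 611.255], [-0.002, 0.311, -0.951, 373.67], [0.0, 0.0, 0.0, 1.0]]
```

View pics/scene0.png

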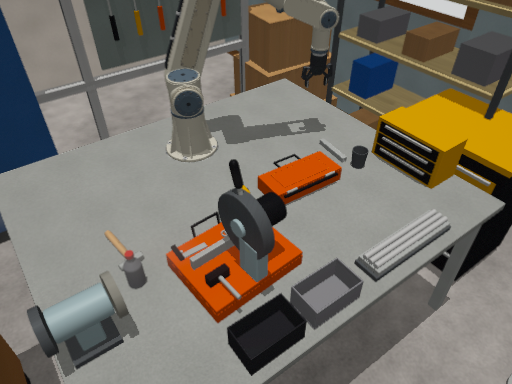

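View pics/top0.png

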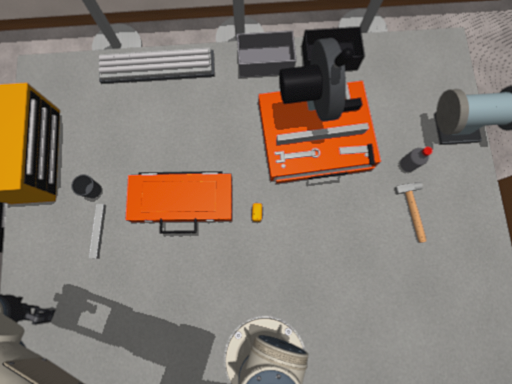

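View pics/wrist0.png

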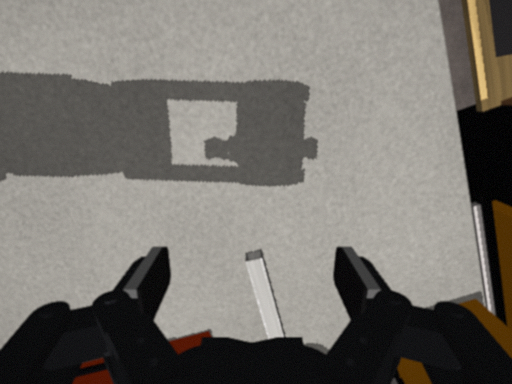

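```bash
python3 - <<'E'
from h import *
for fn in('top0','scene0'):
    p,d,c=load(fn); X=cloud(d,c); hsv=cv2.cvtColor(p,cv2.COLOR_RGB2HSV)
    org=(hsv[...,0]<12)&(hsv[...,1]>180)&(hsv[...,2]>80)&(d>0)
    for nm,zl,zh,sel in(('case',62,74,lambda X:X[...,1]>60),('bed',58,70,lambda X:X[...,1]<60)):
        m=org&(X[...,2]>zl)&(X[...,2]<zh)&sel(X)&(X[...,0]<900)
        m=cv2.morphologyEx(m.astype(np.uint8),cv2.MORPH_OPEN,np.ones((3,3)))>0
        Q=X[m][:,:2].astype(np.float32); print(fn,nm,m.sum(),cv2.minAreaRect(Q),np.median(X[m][:,2]))
    dark=(p.max(2)<60)&(d>0)
    for nm,b in(('lidh',(380,520,100,300,45,90)),('trayh',(480,650,-300,-100,70,110))):
        m=dark&(X[...,0]>b[0])&(X[...,0]<b[1])&(X[...,1]>b[2])&(X[...,1]<b[3])&(X[...,2]>b[4])&(X[...,2]<b[5])
        if m.sum()>3: print(fn,nm,m.sum(),cv2.minAreaRect(X[m][:,:2].astype(np.float32)),X[m].mean(0))
    yl=(hsv[...,0]>15)&(hsv[...,0]<32)&(hsv[...,1]>180)&(X[...,2]>30)&(X[...,2]<65)&(abs(X[...,1])<150)&(X[...,0]<800)&(X[...,0]>300)
    if yl.sum()>3: print('tape',cv2.minAreaRect(X[yl][:,:2].astype(np.float32)))
E
```

```text
top0 case 4490 ((524.0534057617188, 241.45327758789062), (339.30670166015625, 150.46902465820312), 86.37097930908203) 69.12845891765846
top0 bed 5175 ((730.458740234375, -233.91517639160156), (299.0662841796875, 365.70989990234375), 4.116087436676025) 65.06575331391787
top0 lidh 122 ((423.9410095214844, 243.31427001953125), (109.54991912841797, 43.939212799072266), 89.38896942138672) [413.1739402  235.71231713  68.56381081]
top0 trayh 55 ((553.1469116210938, -243.79721069335938), (5.4506707191467285, 112.13506317138672), 2.929320812225342) [ 553.0744667  -247.23814783   94.17385921]
tape ((459.2279968261719, -6.63127326965332), (29.43771743774414, 56.58327865600586), 85.88676452636719)
scene0 case 662 ((529.7608032226562, 238.8638916015625), (334.62481689453125, 145.615234375), 87.33184814453125) 68.7460768612292
scene0 bed 1396 ((734.587158203125, -241.491943359375), (301.72674560546875, 361.2843933105469), 4.714920520782471) 65.55444861034334
scene0 lidh 43 ((424.6165771484375, 244.004638671875), (113.28073120117188, 34.14412307739258), 87.02955627441406) [418.55110994 241.35617735  67.0226208 ]
scene0 trayh 62 ((558.7322998046875, -245.44012451171875), (11.659217834472656, 108.24284362792969), 2.450740098953247) [ 558.47194348 -239.16564201   91.37449652]
tape ((464.2336120605469, -3.3225460052490234), (13.243773460388184, 47.4365119934082), 88.07373809814453)
```

```bash
cat >> h.py <<'E'
from scipy.spatial.transform import Rotation as Ro
def plan(*tg,q=True):
    """targets (x,y,z,yawdeg): prints shift cm & turn from present pose"""
    s=readout.sense(); R=Ro.from_euler('xyz',s['tcp_rot']); p=np.array(s['eef_pos'])
    for t in tg:
        sh=R.inv().apply(np.array(t[:3])-p)/10; w=(R.inv()*Ro.from_euler('xyz',[np.pi,0,np.radians(t[3])])).as_rotvec()
        print('to',t,'->',np.round(sh,2).tolist(),np.round(w,3).tolist())
E
python3 - <<'E'
from h import *
st(); plan((412,247,180,86.4))
E
```

```text
{'clock': 0.15, 'eef_pos': [224.008, 583.096, 230.717], 'tcp_rot': [-3.141, -0.0, 2.775], 'contact_force': [0.272, 0.128, 0.188], 'opening': 1.002}
to (412, 247, 180, 86.4) -> [-29.6, -24.63, 5.1] [-0.001, 0.001, 1.267]
```

Call:
{"fn": "play_rows", "kwargs": {"rows": [[165,[-29.6,-24.6,5.1],[0,0,1.267]],[165,[-29.6,-24.6,5.1],[0,0,1.267]],[165,[-29.6,-24.6,5.1],[0,0,1.267]],[165,[-29.6,-24.6,5.1],[0,0,1.267]],[165,[-29.6,-24.6,5.1],[0,0,1.267]],[165,[-29.6,-24.6,5.1],[0,0,1.267]],[165,[-29.6,-24.6,5.1],[0,0,1.267]],[165,[-29.6,-24.6,5.1],[0,0,1.267]],[165,[-29.6,-24.6,5.1],[0,0,1.267]],[165,[-29.6,-24.6,5.1],[0,0,1.267]],[165,[-29.6,-24.6,5.1],[0,0,1.267]],[165,[-29.6,-24.6,5.1],[0,0,1.267]]], "squeeze": 40}}

```text
clock: 1.15
eef_pos: [412.4, 247.1, 180.2]
tcp_rot: [-3.141, -0.0, 1.507]
contact_force: [-0.0, -0.6, 0.7]
opening: 0.354
```

```bash
python3 - <<'E'
from h import *
st(); p,d,c=shot('wrist','w1')
X=cloud(d,c)
m=(p.max(2)<70)&(d>0)&(X[...,2]>50)&(X[...,2]<80)&(X[...,0]<440)&(X[...,0]>380)
Q=X[m]; print(m.sum(),cv2.minAreaRect(Q[:,:2].astype(np.float32)),Q.min(0),Q.max(0))
E
```

```text
{'clock': 1.15, 'eef_pos': [412.378, 247.123, 180.163], 'tcp_rot': [-3.141, -0.0, 1.507], 'contact_force': [-0.006, -0.628, 0.712], 'opening': 0.354}
1666 ((422.10516357421875, 248.83750915527344), (117.67972564697266, 36.16157913208008), 88.96540832519531) [403.02961391 189.7780537   63.94556394] [439.79672801 307.85863784  71.29532534]
```

View pics/w1.png

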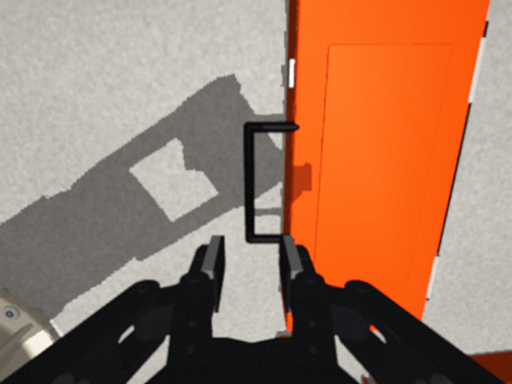

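```bash
python3 - <<'E'
from h import *
p,d,c=load('w1'); X=cloud(d,c)
for v in(135,150,180,200,225,235):
    us=[u for u in range(235,265) if p[v,u].max()<70]; n=rays(c,[[np.mean(us),v]])[0]
    M=c['cam_to_world']; dr=M[:3,:3]@np.r_[n,1]; o=M[:3,3]; t=(64-o[2])/dr[2]; print(v,us[0],us[-1],np.round(o+t*dr,1), np.round(X[v,int(np.mean(us))],1))
for v in (60,100,270):
    u=[u for u in range(270,330) if p[v,u,0]>180 and p[v,u,1]<100][0]; print('lid edge',v,u,np.round(X[v,u+3],1))
E
```

```text
135 243 253 [412.  296.2  64. ] [412.1 296.9  70.1]
150 243 253 [411.1 282.7  64. ] [411.2 283.5  68.3]
180 244 254 [410.1 254.4  64. ] [410.2 256.1  70.2]
200 244 253 [408.2 234.5  64. ] [408.  236.7  70.3]
225 246 253 [407.4 208.2  64. ] [407.2 210.5  69.2]
235 246 264 [412.2 196.8  64. ] [412.3 198.2  66.8]
lid edge 60 297 [458.8 354.5  67.6]
lid edge 100 295 [456.4 323.3  69.1]
lid edge 270 316 [475.2 156.8  71.3]
```

Call:
{"fn": "play_rows", "kwargs": {"rows": [[165,[0,-0.25,6],[0,0,0]],[165,[0,-0.25,10],[0,0,0]],[165,[0,-0.25,13.5],[0,0,0]],[165,[0,-0.25,13.5],[0,0,0]],[165,[0,-0.25,13.5],[0,0,0]],[255,[0,-0.25,13.5],[0,0,0]],[255,[0,-0.25,13.5],[0,0,0]],[255,[0,-0.25,13.5],[0,0,0]],[255,[0,-0.25,13.5],[0,0,0]],[255,[0,-0.25,13.5],[0,0,0]]]}}

```text
clock: 2.03
eef_pos: [410.0, 249.1, 47.5]
tcp_rot: [3.14, -0.002, 1.508]
contact_force: [-5.1, 4.4, -1.1]
opening: 0.101
```

```bash
python3 - <<'E'
from h import *
st();
ps=[]
a=np.radians(-3.4); hx,hy=np.array([409.8,247])+190*np.array([np.cos(a),np.sin(a)])
s=readout.sense();b=np.array(s['eef_pos'])
for th in np.linspace(0,1.76,23)[1:]:
    rr=np.array([-190*np.cos(th)+4*np.sin(th)+190, 190*np.sin(th)+4*np.cos(th)-4])
    print(round(th,2),np.round(rr/10,2))
E
```

```text
{'clock': 2.033, 'eef_pos': [409.971, 249.05, 47.515], 'tcp_rot': [3.14, -0.002, 1.508], 'contact_force': [-5.089, 4.369, -1.059], 'opening': 0.101}
0.08 [0.09 1.52]
0.16 [0.31 3.02]
0.24 [0.64 4.5 ]
0.32 [1.09 5.96]
0.4 [1.66 7.37]
0.48 [2.33 8.73]
0.56 [ 3.11 10.03]
0.64 [ 4.   11.27]
0.72 [ 4.98 12.43]
0.8 [ 6.05 13.51]
0.88 [ 7.2 14.5]
0.96 [ 8.43 15.39]
1.04 [ 9.73 16.19]
1.12 [11.08 16.88]
1.2 [12.49 17.45]
1.28 [13.94 17.92]
1.36 [15.42 18.26]
1.44 [16.92 18.49]
1.52 [18.43 18.6 ]
1.6 [19.95 18.58]
1.68 [21.47 18.44]
1.76 [22.97 18.19]
```

Call:
{"fn": "play_rows", "kwargs": {"rows": [[255,[0,0.1,-1.5],[0,0,0]],[255,[0,0.3,-3.0],[0,0,0]],[255,[0,0.65,-4.5],[0,0,0]],[255,[0,1.1,-5.95],[0,0,0]],[255,[0,1.65,-7.35],[0,0,0]],[255,[0,2.35,-8.75],[0,0,0]],[255,[0,3.1,-10.05],[0,0,0]],[255,[0,4.0,-11.25],[0,0,0]],[255,[0,5.0,-12.45],[0,0,0]],[255,[0,6.05,-13.5],[0,0,0]],[255,[0,6.05,-13.5],[0,0,0]]]}}

```text
clock: 2.95
eef_pos: [470.8, 245.6, 185.8]
tcp_rot: [3.14, -0.004, 1.508]
contact_force: [-14.4, 5.7, 13.1]
opening: 0.101
```

Call:
{"fn": "play_rows", "kwargs": {"rows": [[255,[0,1.15,-1.0],[0,0,0]],[255,[0,2.4,-1.9],[0,0,0]],[255,[0,3.7,-2.7],[0,0,0]],[255,[0,5.05,-3.4],[0,0,0]],[255,[0,6.45,-3.95],[0,0,0]],[255,[0,7.9,-4.4],[0,0,0]],[255,[0,9.4,-4.75],[0,0,0]],[255,[0,10.85,-5.0],[0,0,0]]]}}

```text
clock: 3.62
eef_pos: [579.6, 239.1, 234.7]
tcp_rot: [3.137, -0.005, 1.509]
contact_force: [0.2, 7.6, -2.9]
opening: 0.094
```

Call:
{"fn": "play_rows", "kwargs": {"rows": [[255,[0,1.5,-0.1],[0,0,0]],[255,[0,3.0,-0.1],[0,0,0]],[255,[0,4.5,0.05],[0,0,0]],[255,[0,5.6,0.2],[0,0,0]],[255,[0,5.6,0.2],[0,0,0]],[255,[0,5.6,0.2],[0,0,0]]]}}

```text
clock: 4.12
eef_pos: [636.1, 235.6, 232.6]
tcp_rot: [3.136, -0.005, 1.508]
contact_force: [1.2, 5.8, 2.4]
opening: 0.098
```

```bash
python3 - <<'E'
from h import *
st(); shot('scene','s2')
E
```

```text
{'clock': 4.117, 'eef_pos': [636.12, 235.596, 232.592], 'tcp_rot': [3.136, -0.005, 1.508], 'contact_force': [1.202, 5.763, 2.39], 'opening': 0.098}
```

View pics/s2.png

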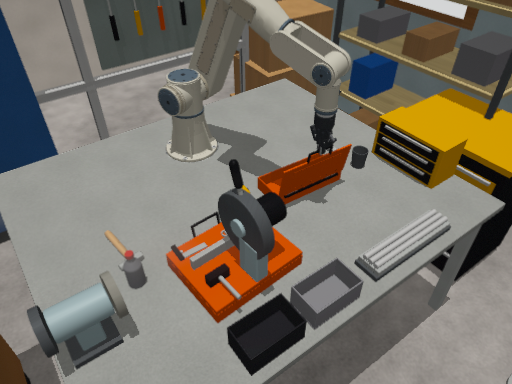

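Call:
{"fn": "play_rows", "kwargs": {"rows": [[120,[0,0.3,0],[0,0,0]],[120,[0,0.6,0],[0,0,0]],[120,[0,0.6,0],[0,0,0]],[120,[0,0.6,-1],[0,0,0]],[120,[0,0.6,-3],[0,0,0]],[120,[0,0.6,-6],[0,0,0]],[120,[0,0.6,-9],[0,0,0]],[120,[0,0.6,-9],[0,0,0]]]}}

```text
clock: 4.83
eef_pos: [642.6, 234.0, 326.3]
tcp_rot: [3.133, -0.004, 1.508]
contact_force: [-0.1, 0.2, 1.1]
opening: 0.523
```

```bash
python3 - <<'E'
from h import *
st(); plan((557,-246,230,93.8)); shot('scene','s3'); p,d,c=shot('wrist','w3'); X=cloud(d,c)
m=(p.max(2)<70)&(d>0)&(X[...,2]>200)&(X[...,2]<280)&(X[...,0]>600); print(m.sum(),X[m].mean(0) if m.any() else '')
E
```

```text
{'clock': 4.833, 'eef_pos': [642.621, 233.971, 326.338], 'tcp_rot': [3.133, -0.004, 1.508], 'contact_force': [-0.113, 0.18, 1.06], 'opening': 0.523}
to (557, -246, 230, 93.8) -> [-48.48, -5.61, 9.4] [0.009, -0.003, -0.129]
1675 [645.41218183 241.73866189 245.86654403]
```

View pics/s3.png

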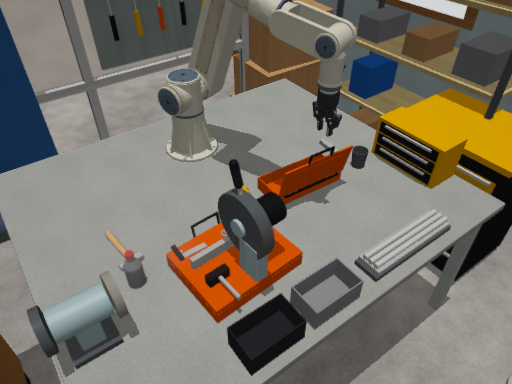

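View pics/w3.png

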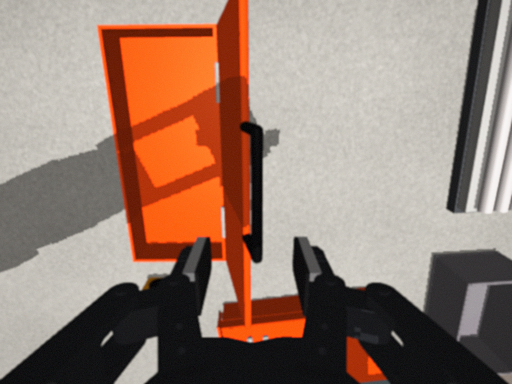

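Call:
{"fn": "play_rows", "kwargs": {"rows": [[165,[-8,-9,0],[0,0,-0.06]],[165,[-12,-9,0],[0,0,-0.129]],[165,[-16,-9,0],[0.009,-0.003,-0.129]],[165,[-20,-9,1],[0.009,-0.003,-0.129]],[165,[-24,-8,2],[0.009,-0.003,-0.129]],[165,[-28,-8,3],[0.009,-0.003,-0.129]],[165,[-32,-8,4],[0.009,-0.003,-0.129]],[165,[-36,-7,5],[0.009,-0.003,-0.129]],[165,[-40,-6,6],[0.009,-0.003,-0.129]],[165,[-44,-6,8],[0.009,-0.003,-0.129]],[165,[-48.5,-5.6,9.4],[0.009,-0.003,-0.129]],[165,[-48.5,-5.6,9.4],[0.009,-0.003,-0.129]]]}}

```text
clock: 5.93
eef_pos: [552.1, -227.2, 230.1]
tcp_rot: [-3.131, 0.002, 1.637]
contact_force: [1.3, 0.8, 0.7]
opening: 0.35
```

```bash
python3 - <<'E'
from h import *
st(); shot('wrist','w4')
E
```

```text
{'clock': 5.933, 'eef_pos': [552.083, -227.238, 230.115], 'tcp_rot': [-3.131, 0.002, 1.637], 'contact_force': [1.312, 0.823, 0.652], 'opening': 0.35}
```

View pics/w4.png

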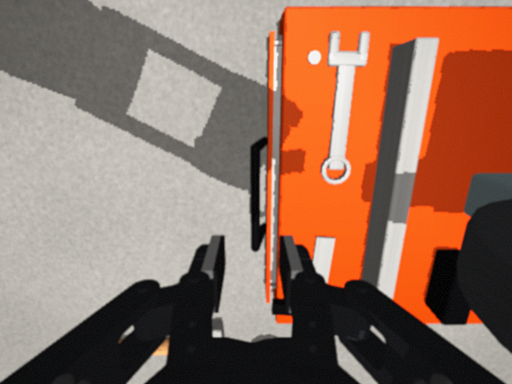

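```bash
python3 - <<'E'
from h import *
s=st(); p,d,c=shot('wrist','w5'); X=cloud(d,c)
M=c['cam_to_world'];o=M[:3,3]
for v in(150,170,190,210,230,245):
    us=[u for u in range(240,262) if p[v,u].max()<60]
    if not us: continue
    dr=M[:3,:3]@np.r_[rays(c,[[np.mean(us),v]])[0],1]; print(v,us[0],us[-1],np.round(o+(90-o[2])/dr[2]*dr,1),np.round(X[v,int(np.mean(us))],1))
m=(X[...,2]>67)&(X[...,2]<88)&(X[...,0]>575)&(X[...,0]<690)&(p.min(2)>120)
n,l,stt,ce=cv2.connectedComponentsWithStats(m.astype(np.uint8))
for i in range(1,n):
    if stt[i,4]>60: Q=X[l==i]; print(stt[i],Q.min(0).round(),Q.max(0).round())
print([ (v,u,np.round(X[v,u],1).tolist()) for v,u in((60,277),(200,275),(60,300),(200,300))])
E
```

```text
{'clock': 5.983, 'eef_pos': [551.154, -233.164, 227.457], 'tcp_rot': [-3.128, 0.004, 1.635], 'contact_force': [-0.914, -4.503, -1.396], 'opening': 0.351}
150 252 261 [ 551.8 -201.7   90. ] [ 551.2 -200.8   95.4]
170 253 260 [ 553.2 -221.9   90. ] [ 552.6 -220.6   95.5]
190 253 260 [ 554.6 -243.    90. ] [ 554.  -241.    96.5]
210 253 261 [ 556.7 -265.1   90. ] [ 556.5 -262.9   95.5]
230 253 261 [ 558.3 -288.3   90. ] [ 558.1 -285.2   96.5]
245 254 259 [ 559.  -306.5   90. ] [ 558.3 -303.8   95. ]
[ 324   22   49  157 3058] [ 615. -230.   69.] [655. -80.  76.]
[310  42  14  15 148] [ 596. -111.   67.] [609. -99.  71.]
[314 233  24  51 781] [ 631. -365.   67.] [ 654. -296.   70.]
[(60, 277, [569.5, -109.7, 8.2]), (200, 275, [582.5, -281.8, 7.6]), (60, 300, [588.3, -115.3, 66.2]), (200, 300, [605.0, -259.1, 66.4])]
```

View pics/w5.png

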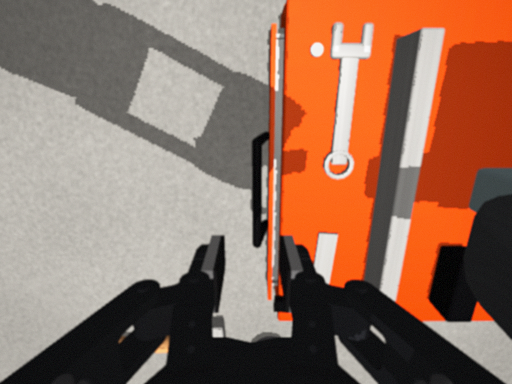

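```bash
python3 - <<'E'
from h import *
st(); plan((555,-247,120,94),(555,-247,73,94))
E
```

```text
{'clock': 6.033, 'eef_pos': [551.078, -229.956, 228.241], 'tcp_rot': [-3.128, 0.002, 1.633], 'contact_force': [0.861, 0.861, -0.499], 'opening': 0.35}
to (555, -247, 120, 94) -> [-1.7, 0.43, 10.82] [-0.014, 0.002, -0.008]
to (555, -247, 73, 94) -> [-1.69, 0.5, 15.52] [-0.014, 0.002, -0.008]
```

Call:
{"fn": "play_rows", "kwargs": {"rows": [[165,[-1.7,0.4,4],[-0.014,0.002,-0.008]],[165,[-1.7,0.4,8],[-0.014,0.002,-0.008]],[165,[-1.7,0.4,11],[-0.014,0.002,-0.008]],[165,[-1.7,0.45,11],[-0.014,0.002,-0.008]],[165,[-1.7,0.45,11],[-0.014,0.002,-0.008]]]}}

```text
clock: 6.45
eef_pos: [556.5, -241.5, 120.2]
tcp_rot: [3.141, -0.002, 1.645]
contact_force: [-0.1, 0.6, 0.3]
opening: 0.351
```

```bash
python3 - <<'E'
from h import *
st(); plan((555,-247,73,94))
E
```

```text
{'clock': 6.45, 'eef_pos': [556.492, -241.459, 120.182], 'tcp_rot': [3.141, -0.002, 1.645], 'contact_force': [-0.137, 0.633, 0.32], 'opening': 0.351}
to (555, -247, 73, 94) -> [-0.55, -0.19, 4.72] [0.001, -0.002, 0.004]
```

Call:
{"fn": "play_rows", "kwargs": {"rows": [[165,[-0.4,-0.2,3],[0,0,0]],[165,[-0.4,-0.2,4.7],[0,0,0]],[165,[-0.4,-0.2,4.7],[0,0,0]],[255,[-0.4,-0.2,4.7],[0,0,0]],[255,[-0.4,-0.2,4.7],[0,0,0]],[255,[-0.4,-0.2,4.7],[0,0,0]],[255,[-0.4,-0.2,4.7],[0,0,0]],[255,[-0.4,-0.2,4.7],[0,0,0]]]}}

```text
clock: 7.12
eef_pos: [557.6, -246.8, 76.8]
tcp_rot: [3.134, 0.001, 1.645]
contact_force: [-1.9, 3.1, 7.8]
opening: 0.098
```

Call:
{"fn": "play_rows", "kwargs": {"rows": [[255,[0,-1.5,0],[0,0,0]],[255,[0,-3.5,0],[0,0,0]],[255,[0,-5.5,0],[0,0,0]],[255,[0,-7.5,0],[0,0,0]],[255,[0,-9.5,0],[0,0,0]],[255,[0,-11.5,0],[0,0,0]],[255,[0,-13.5,0],[0,0,0]],[255,[0,-15,0],[0,0,0]],[255,[0,-16,0],[0,0,0]],[255,[0,-16.6,0],[0,0,0]],[255,[0,-16.9,0],[0,0,0]],[255,[0,-16.9,0],[0,0,0]]]}}

```text
clock: 8.12
eef_pos: [397.8, -258.6, 76.9]
tcp_rot: [3.118, 0.003, 1.639]
contact_force: [42.7, 34.6, -4.6]
opening: 0.094
```

```bash
python3 - <<'E'
from h import *
st(); shot('top','t6')
E
```

```text
{'clock': 8.117, 'eef_pos': [397.809, -258.59, 76.94], 'tcp_rot': [3.118, 0.003, 1.639], 'contact_force': [42.666, 34.623, -4.64], 'opening': 0.094}
```

View pics/t6.png

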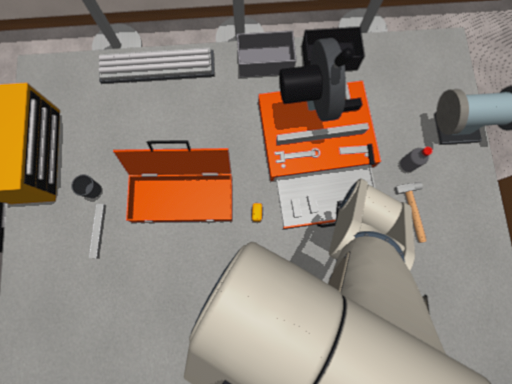

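Call:
{"fn": "play_rows", "kwargs": {"rows": [[255,[0,0.3,0],[0,0,0]],[255,[0,0.5,0],[0,0,0]],[165,[0,0.5,0],[0,0,0]],[165,[0,0.5,0],[0,0,0]],[165,[0,0.5,-0.5],[0,0,0]],[165,[0,0.5,-3],[0,0,0]],[100,[0,0.5,-7],[0,0,0]],[100,[0,2,-11],[0,0,0]],[100,[0,4,-15],[0,0,0]],[100,[0,6,-19],[0,0,0]],[100,[0,7,-20],[0,0,0]],[100,[0,7,-20],[0,0,0]]]}}

```text
clock: 9.17
eef_pos: [460.5, -255.4, 279.5]
tcp_rot: [3.129, 0.005, 1.645]
contact_force: [0.2, -0.6, 0.1]
opening: 0.608
```

```bash
python3 - <<'E'
from h import *
st(); shot('wrist','w7')
E
```

```text
{'clock': 9.167, 'eef_pos': [460.492, -255.38, 279.491], 'tcp_rot': [3.129, 0.005, 1.645], 'contact_force': [0.223, -0.64, 0.093], 'opening': 0.608}
```

View pics/w7.png

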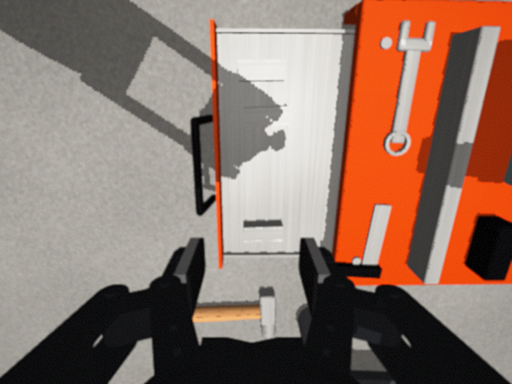

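```bash
cat >> h.py <<'E'
def pieces(fn,zl=24,zh=42,box=(395,620,-440,-80)):
    p,d,c=load(fn); X=cloud(d,c)
    m=(d>0)&(X[...,2]>zl)&(X[...,2]<zh)&(X[...,0]>box[0])&(X[...,0]<box[1])&(X[...,1]>box[2])&(X[...,1]<box[3])
    m=cv2.morphologyEx(m.astype(np.uint8),cv2.MORPH_OPEN,np.ones((3,3)))
    n,l,s,ce=cv2.connectedComponentsWithStats(m)
    for i in range(1,n):
        if s[i,4]>60:
            Q=X[l==i]; r_=cv2.minAreaRect(Q[:,:2].astype(np.float32)); print(s[i].tolist(),np.round(r_[0],1),np.round(r_[1],1),round(r_[2],1),'z',np.round(np.median(Q[:,2]),1))
E
python3 - <<'E'
from h import *
pieces('w7')
E
python3 -c "
import cv2;a=cv2.imread('pics/w7.png')[20:280,180:380];cv2.imwrite('pics/w7z.png',cv2.resize(a,None,fx=2.2,fy=2.2,interpolation=2))"
```

```text
[238, 60, 48, 21, 992] [ 467.3 -141.2] [59.6 23.6] 4.3 z 32.5
[243, 106, 46, 20, 840] [ 477.4 -196.3] [59.7 24. ] 6.6 z 32.3
[243, 224, 40, 18, 658] [ 488.4 -368.6] [59.7 25.5] 5.5 z 32.2
```

View pics/w7z.png

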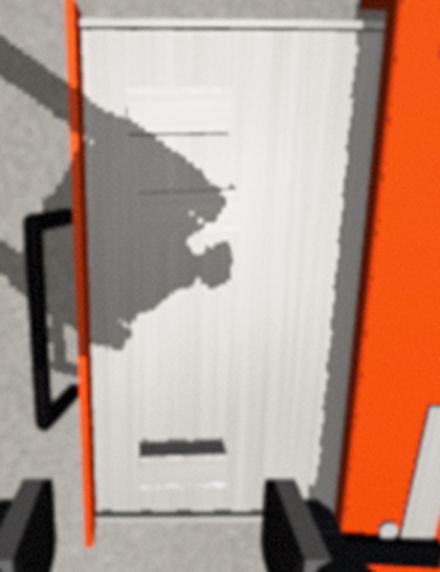

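```bash
python3 - <<'E'
from h import *
plan((470,-160,180,184.5))
E
```

```text
to (470, -160, 180, 184.5) -> [9.39, 1.8, 9.64] [0.004, 0.009, -1.575]
```

Call:
{"fn": "play_rows", "kwargs": {"rows": [[120,[3,1,0],[0,0,-0.125]],[120,[6,1.8,0],[0,0,-0.25]],[120,[9.4,1.8,0],[0,0,-0.375]],[120,[9.4,1.8,0],[0,0,-0.5]],[120,[9.4,1.8,0],[0,0,-0.62]],[120,[9.4,1.8,0],[0,0,-0.745]],[120,[9.4,1.8,0],[0,0,-0.87]],[120,[9.4,1.8,0],[0,0,-0.99]],[120,[9.4,1.8,0],[0,0,-1.115]],[120,[9.4,1.8,2],[0,0,-1.24]],[120,[9.4,1.8,5],[0,0.005,-1.36]],[120,[9.4,1.8,8],[0.004,0.009,-1.485]]]}}

```text
clock: 10.22
eef_pos: [466.5, -159.1, 192.6]
tcp_rot: [3.139, -0.004, 3.135]
contact_force: [0.2, 0.2, 0.3]
opening: 0.528
```

```bash
python3 - <<'E'
from h import *
st(); shot('wrist','w8'); pieces('w8'); plan((467,-141,100,184.3))
E
```

```text
{'clock': 10.217, 'eef_pos': [466.54, -159.103, 192.564], 'tcp_rot': [3.139, -0.004, 3.135], 'contact_force': [0.246, 0.194, 0.333], 'opening': 0.528}
[256, 149, 25, 55, 1154] [ 466.9 -140.8] [60.5 23.9] 5.0 z 32.2
[203, 159, 30, 54, 1162] [ 477.4 -197. ] [60.4 24.4] 6.7 z 32.3
[48, 170, 40, 53, 1313] [ 488.8 -368.9] [59.6 26.5] 5.5 z 32.2
[32, 275, 19, 11, 153] [ 598.7 -421.7] [18.4 10.7] 47.0 z 31.9
to (467, -141, 100, 184.3) -> [-0.49, 1.65, 8.68] [0.006, -0.013, -0.072]
```

View pics/w8.png

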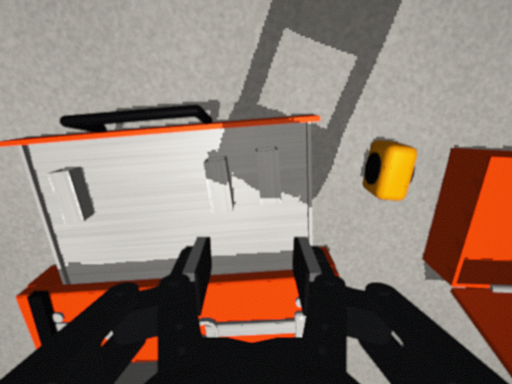

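Call:
{"fn": "play_rows", "kwargs": {"rows": [[125,[-0.5,1.65,3],[0.006,-0.013,-0.072]],[125,[-0.5,1.65,6],[0.006,-0.013,-0.072]],[125,[-0.5,1.65,9.5],[0.006,-0.013,-0.072]],[125,[-0.5,1.65,12.6],[0.006,-0.013,-0.072]],[125,[-0.5,1.65,12.6],[0.006,-0.013,-0.072]],[125,[-0.5,1.65,12.6],[0.006,-0.013,-0.072]]]}}

```text
clock: 10.77
eef_pos: [470.6, -141.8, 67.2]
tcp_rot: [-3.14, 0.004, -3.084]
contact_force: [0.8, -0.1, 0.1]
opening: 0.511
```

```bash
python3 - <<'E'
from h import *
st(); plan((467,-141,14,184.8))
E
```

```text
{'clock': 10.767, 'eef_pos': [470.611, -141.787, 67.177], 'tcp_rot': [-3.14, 0.004, -3.084], 'contact_force': [0.847, -0.12, 0.099], 'opening': 0.511}
to (467, -141, 14, 184.8) -> [0.38, 0.11, 5.32] [-0.002, 0.004, -0.026]
```

Call:
{"fn": "play_rows", "kwargs": {"rows": [[125,[0.38,0.1,3],[0,0.004,-0.026]],[125,[0.38,0.1,5.3],[0,0.004,-0.026]],[125,[0.38,0.1,5.3],[0,0.004,-0.026]],[255,[0.38,0.1,5.3],[0,0.004,-0.026]],[255,[0.38,0.1,5.3],[0,0.004,-0.026]],[255,[0.38,0.1,5.3],[0,0.004,-0.026]],[255,[0.38,0.1,5.3],[0,0.004,-0.026]],[255,[0.38,0.1,5.3],[0,0.004,-0.026]]], "squeeze": 60}}

```text
clock: 11.43
eef_pos: [471.0, -142.0, 17.2]
tcp_rot: [-3.137, 0.008, -3.056]
contact_force: [-2.3, -0.6, 10.4]
opening: 0.263
```

Call:
{"fn": "play_rows", "kwargs": {"rows": [[255,[0,0,-2],[0,0,0]],[255,[0,0,-5],[0,0,0]],[255,[0,0,-9],[0,0,0]],[255,[0,0,-13],[0,0,0]],[255,[0,0,-15],[0,0,0]],[255,[0,0,-15],[0,0,0]]]}}

```text
clock: 11.93
eef_pos: [471.8, -142.0, 171.2]
tcp_rot: [-3.134, 0.015, -3.056]
contact_force: [2.1, -0.5, -0.7]
opening: 0.262
```

```bash
python3 - <<'E'
from h import *
st(); plan((512,146,160,176.6))
E
```

```text
{'clock': 11.933, 'eef_pos': [471.803, -141.961, 171.226], 'tcp_rot': [-3.134, 0.015, -3.056], 'contact_force': [2.113, -0.479, -0.73], 'opening': 0.262}
to (512, 146, 160, 176.6) -> [-6.46, 28.35, 1.01] [-0.006, 0.015, 0.145]
```

Call:
{"fn": "play_rows", "kwargs": {"rows": [[255,[-1,3,0],[0,0,0.03]],[255,[-2,7,0],[0,0,0.07]],[255,[-3,11,0],[0,0,0.1]],[255,[-4,15,0],[0,0.01,0.145]],[255,[-5,19,0.5],[-0.006,0.015,0.145]],[255,[-6,23,1],[-0.006,0.015,0.145]],[255,[-6.5,26.5,1],[-0.006,0.015,0.145]],[255,[-6.5,28.4,1],[-0.006,0.015,0.145]],[255,[-6.5,28.4,1],[-0.006,0.015,0.145]],[255,[-6.5,28.4,1],[-0.006,0.015,0.145]]]}}

```text
clock: 12.77
eef_pos: [508.5, 148.2, 154.2]
tcp_rot: [3.14, -0.01, 3.085]
contact_force: [-0.3, -0.6, -1.3]
opening: 0.263
```

```bash
python3 - <<'E'
from h import *
st(); p,d,c=shot('wrist','w9'); X=cloud(d,c)
hsv=cv2.cvtColor(p,cv2.COLOR_RGB2HSV)
m=(hsv[...,0]<12)&(hsv[...,1]>180)&(X[...,2]>52)&(X[...,2]<64)&(X[...,0]>400)&(X[...,0]<620)&(d>0)
print(cv2.minAreaRect(X[m][:,:2].astype(np.float32)))
f=(hsv[...,0]<12)&(hsv[...,1]>180)&(abs(X[...,2]-4)<5)&(d>0)&(X[...,1]>0)
print(cv2.minAreaRect(X[f][:,:2].astype(np.float32)),np.median(X[f][:,2]))
p,d,c=load('t6'); X=cloud(d,c);hsv=cv2.cvtColor(p,cv2.COLOR_RGB2HSV)
f=(hsv[...,0]<12)&(hsv[...,1]>180)&(abs(X[...,2]-4)<12)&(d>0)&(X[...,1]>40)
f=cv2.morphologyEx(f.astype(np.uint8),cv2.MORPH_OPEN,np.ones((3,3)))>0
print(cv2.minAreaRect(X[f][:,:2].astype(np.float32)),np.median(X[f][:,2]))
E
```

```text
{'clock': 12.767, 'eef_pos': [508.49, 148.219, 154.221], 'tcp_rot': [3.14, -0.01, 3.085], 'contact_force': [-0.274, -0.597, -1.255], 'opening': 0.263}
((527.745849609375, 146.50540161132812), (176.6944122314453, 507.4202880859375), 1.077815055847168)
((550.2728881835938, 268.405517578125), (389.7665710449219, 182.52984619140625), 86.64798736572266) 4.296852603405881
((528.6580200195312, 245.98873901367188), (328.09478759765625, 136.4153289794922), 86.90503692626953) 4.269663315184744
```

View pics/w9.png

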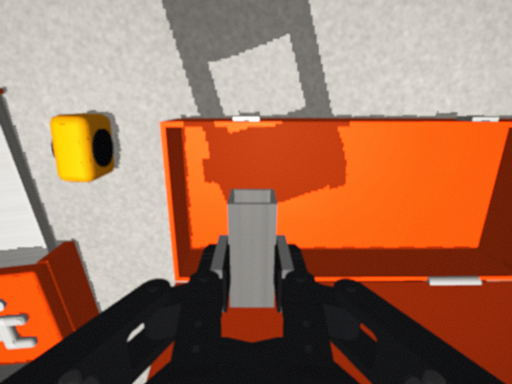

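Call:
{"fn": "play_rows", "kwargs": {"rows": [[255,[0,0,4],[0,0.01,0]],[255,[0,0,8],[0,0.01,0]],[255,[0,0,11],[0,0.01,0]],[255,[0,0,13],[0,0.01,0]],[255,[0,0,13.5],[0,0.01,0]],[255,[0,0,13.5],[0,0.01,0]],[255,[0,0,13.5],[0,0.01,0]]]}}

```text
clock: 13.4
eef_pos: [508.4, 147.2, 20.2]
tcp_rot: [3.139, -0.019, 3.082]
contact_force: [1.1, 0.7, -0.5]
opening: 0.261
```

Call:
{"fn": "play_rows", "kwargs": {"rows": [[255,[0,0,0.3],[0,-0.018,0]],[255,[0,0,0.55],[0,-0.018,0]],[255,[0,0,0.6],[0,-0.018,0]],[255,[0,0,0.6],[0,-0.018,0]]]}}

```text
clock: 13.73
eef_pos: [508.3, 148.0, 14.4]
tcp_rot: [3.139, -0.001, 3.083]
contact_force: [0.4, -0.5, 0.3]
opening: 0.259
```

Release gently, then rise.

Call:
{"fn": "play_rows", "kwargs": {"rows": [[220,[0,0,0.05],[0,0,0]],[140,[0,0,0.05],[0,0,0]],[125,[0,0,0.05],[0,0,0]],[125,[0,0,0.05],[0,0,0]],[125,[0,0,-2],[0,0,0]],[125,[0,0,-5],[0,0,0]],[125,[0,0,-9],[0,0,0]],[125,[0,0,-13],[0,0,0]],[125,[0,0,-15],[0,0,0]],[125,[0,0,-15],[0,0,0]]]}}

```text
clock: 14.57
eef_pos: [510.8, 148.4, 168.5]
tcp_rot: [3.137, 0.006, 3.083]
contact_force: [0.3, -0.1, 0.2]
opening: 0.512
```

```bash
python3 - <<'E'
from h import *
st(); shot('wrist','w10'); pieces('w10',18,40,(440,600,80,400)); plan((477,-196,165,186.7))
E
```

```text
{'clock': 14.567, 'eef_pos': [510.811, 148.391, 168.483], 'tcp_rot': [3.137, 0.006, 3.083], 'contact_force': [0.347, -0.055, 0.22], 'opening': 0.512}
[239, 146, 24, 57, 1337] [504.8 147.6] [23.7 59.7] 85.8 z 28.2
[213, 244, 78, 11, 732] [589.5 143.6] [87.9  2.2] 87.1 z 29.2
[318, 244, 91, 10, 848] [596.9 269.9] [102.9   2.2] 86.3 z 29.2
to (477, -196, 165, 186.7) -> [1.22, -34.54, -0.04] [0.004, 0.004, -0.176]
```

View pics/w10.png

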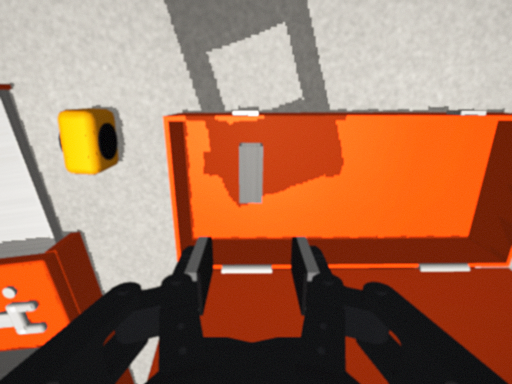

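Call:
{"fn": "play_rows", "kwargs": {"rows": [[125,[0.2,-3,0],[0,0,-0.05]],[125,[0.4,-7,0],[0,0,-0.1]],[125,[0.6,-11,0],[0,0,-0.176]],[125,[0.8,-15,0],[0,0,-0.176]],[125,[1,-19,0],[0,0,-0.176]],[125,[1.2,-23,0],[0.004,0.004,-0.176]],[125,[1.2,-27,0],[0.004,0.004,-0.176]],[125,[1.2,-31,0],[0.004,0.004,-0.176]],[125,[1.2,-33.5,0],[0.004,0.004,-0.176]],[125,[1.2,-34.5,0],[0.004,0.004,-0.176]],[125,[1.2,-34.5,0],[0.004,0.004,-0.176]],[125,[1.2,-34.5,0],[0.004,0.004,-0.176]]]}}

```text
clock: 15.62
eef_pos: [474.8, -195.6, 161.6]
tcp_rot: [3.141, -0.007, -3.026]
contact_force: [-0.8, -0.6, 0.5]
opening: 0.512
```

```bash
python3 - <<'E'
from h import *
st(); shot('wrist','w11'); pieces('w11');plan((477,-197,70,186.7))
E
```

```text
{'clock': 15.617, 'eef_pos': [474.813, -195.561, 161.557], 'tcp_rot': [3.141, -0.007, -3.026], 'contact_force': [-0.777, -0.609, 0.479], 'opening': 0.512}
[60, 149, 38, 59, 1680] [ 489.  -368.8] [59.5 26.1] 6.0 z 32.3
[239, 158, 24, 58, 1387] [ 477.4 -197. ] [59.7 23.7] 6.5 z 32.3
[25, 263, 21, 13, 202] [ 599.1 -421.2] [19.6 11.1] 45.0 z 32.1
to (477, -197, 70, 186.7) -> [-0.24, -0.22, 9.18] [0.0, -0.007, 0.0]
```

View pics/w11.png

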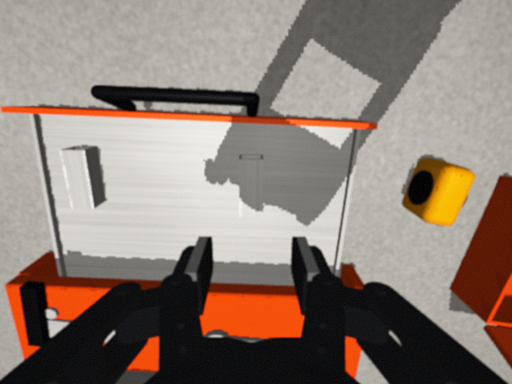

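Call:
{"fn": "play_rows", "kwargs": {"rows": [[125,[-0.2,-0.2,4],[0,-0.007,0]],[125,[-0.2,-0.2,8],[0,-0.007,0]],[125,[-0.2,-0.2,11],[0,-0.007,0]],[125,[-0.2,-0.2,13.5],[0,-0.007,0]],[125,[-0.2,-0.2,14.8],[0,-0.007,0]],[125,[-0.2,-0.2,14.8],[0,-0.007,0]],[125,[-0.2,-0.2,14.8],[0,-0.007,0]],[255,[-0.2,-0.2,14.8],[0,-0.007,0]],[255,[-0.2,-0.2,14.8],[0,-0.007,0]],[255,[-0.2,-0.2,14.8],[0,-0.007,0]],[255,[-0.2,-0.2,14.8],[0,-0.007,0]],[255,[-0.2,-0.2,14.8],[0,-0.007,0]]]}}

```text
clock: 16.67
eef_pos: [478.1, -198.2, 16.1]
tcp_rot: [-3.14, 0.004, -3.025]
contact_force: [0.4, 3.4, 8.2]
opening: 0.266
```

Call:
{"fn": "play_rows", "kwargs": {"rows": [[255,[0,0,-2],[0,0,0]],[255,[0,0,-5],[0,0,0]],[255,[0,0,-9],[0,0,0]],[255,[0,0,-13],[0,0,0]],[255,[0,0,-15],[0,0,0]],[255,[0,0,-15],[0,0,0]]]}}

```text
clock: 17.17
eef_pos: [479.7, -199.3, 170.3]
tcp_rot: [-3.136, 0.01, -3.025]
contact_force: [1.0, -0.4, 0.4]
opening: 0.266
```

```bash
python3 - <<'E'
from h import *
st(); plan((515,243,160,176.6))
E
```

```text
{'clock': 17.167, 'eef_pos': [479.69, -199.266, 170.326], 'tcp_rot': [-3.136, 0.01, -3.025], 'contact_force': [1.012, -0.356, 0.439], 'opening': 0.266}
to (515, 243, 160, 176.6) -> [-8.66, 43.52, 0.86] [-0.005, 0.01, 0.176]
```

Call:
{"fn": "play_rows", "kwargs": {"rows": [[255,[-0.5,3,0],[0,0,0.03]],[255,[-1.5,7,0],[0,0,0.07]],[255,[-2.5,11,0],[0,0,0.1]],[255,[-3.5,15,0],[0,0,0.145]],[255,[-4.5,19,0.5],[0,0,0.176]],[255,[-5.5,23,0.8],[-0.005,0,0.176]],[255,[-6.5,27,0.8],[-0.005,0,0.176]],[255,[-7.5,31,0.8],[-0.005,0,0.176]],[255,[-8.5,35,0.8],[-0.005,0,0.176]],[255,[-8.7,39,0.8],[-0.005,0,0.176]],[255,[-8.7,42,0.8],[-0.005,0,0.176]],[255,[-8.7,43.5,0.8],[-0.005,0,0.176]]]}}

```text
clock: 18.17
eef_pos: [511.4, 247.6, 155.6]
tcp_rot: [3.137, 0.001, 3.085]
contact_force: [0.2, 0.2, -0.5]
opening: 0.265
```

Call:
{"fn": "play_rows", "kwargs": {"rows": [[255,[0,0,3],[0,0,0]],[255,[0,0,7],[0,0,0]],[255,[0,0,10],[0,0,0]],[255,[0,0,12],[0,0,0]],[255,[0,0,12],[0,0,0]],[255,[0,0,12],[0,0,0]]]}}

```text
clock: 18.67
eef_pos: [511.5, 244.1, 35.3]
tcp_rot: [3.139, -0.001, 3.083]
contact_force: [0.2, 0.4, 0.4]
opening: 0.264
```

```bash
python3 - <<'E'
from h import *
st(); plan((515,243,14,176.6))
E
```

```text
{'clock': 18.667, 'eef_pos': [511.467, 244.12, 35.259], 'tcp_rot': [3.139, -0.001, 3.083], 'contact_force': [0.198, 0.364, 0.379], 'opening': 0.264}
to (515, 243, 14, 176.6) -> [-0.36, -0.1, 2.13] [0.003, -0.001, 0.0]
```

Call:
{"fn": "play_rows", "kwargs": {"rows": [[255,[0,0,1],[0,0,0]],[255,[0,0,1.8],[0,0,0]],[255,[0,0,2.2],[0,0,0]],[255,[0,0,2.2],[0,0,0]],[255,[0,0,2.2],[0,0,0]]]}}

```text
clock: 19.08
eef_pos: [512.6, 244.7, 14.5]
tcp_rot: [3.137, 0.001, 3.083]
contact_force: [-0.0, -0.0, -0.7]
opening: 0.266
```

Call:
{"fn": "play_rows", "kwargs": {"rows": [[255,[0,0,0.15],[0,0,0]],[255,[0,0,0.15],[0,0,0]],[220,[0,0,0.15],[0,0,0]],[140,[0,0,0.15],[0,0,0]],[125,[0,0,0.1],[0,0,0]],[125,[0,0,0],[0,0,0]],[125,[0,0,-3],[0,0,0]],[125,[0,0,-7],[0,0,0]],[125,[0,0,-11],[0,0,0]],[125,[0,0,-15],[0,0,0]],[125,[0,0,-15],[0,0,0]],[125,[0,0,-15],[0,0,0]]]}}

```text
clock: 20.08
eef_pos: [513.9, 244.9, 167.2]
tcp_rot: [3.135, 0.006, 3.083]
contact_force: [-1.3, 0.7, 0.2]
opening: 0.513
```

```bash
python3 - <<'E'
from h import *
st(); shot('wrist','w12'); pieces('w12',18,40,(440,580,60,400)); plan((485,-355,165,185.8))
E
```

```text
{'clock': 20.083, 'eef_pos': [513.949, 244.857, 167.226], 'tcp_rot': [3.135, 0.006, 3.083], 'contact_force': [-1.289, 0.7, 0.15], 'opening': 0.513}
[70, 125, 35, 126, 1519] [513.4  76.5] [  2.8 133.2] 86.6 z 29.5
[141, 148, 31, 58, 1505] [504.7 147.3] [24.9 60.8] 86.6 z 28.2
[239, 151, 24, 57, 1323] [512.9 244. ] [24.  59.7] 86.3 z 28.3
to (485, -355, 165, 185.8) -> [-0.78, -59.99, -0.28] [0.005, 0.003, -0.16]
```

View pics/w12.png

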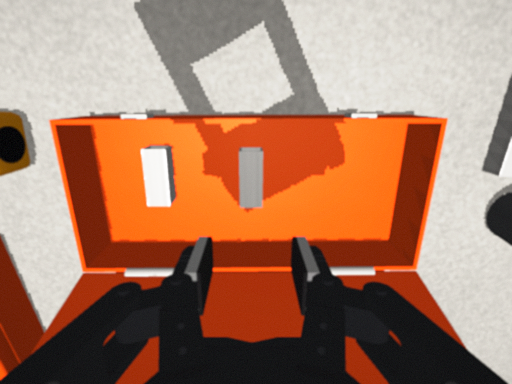

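Call:
{"fn": "play_rows", "kwargs": {"rows": [[125,[0,-3,-1],[0,0,0]],[125,[0,-7,-1],[0,0,0]],[125,[0,-11,-1],[0,0,0]],[125,[0,-15,-1],[0,0,0]],[125,[0,-19,-1],[0,0,0]],[125,[0,-23,-1],[0,0,0]],[125,[0,-27,-1],[0,0,0]],[125,[0,-31,-1],[0,0,-0.03]],[125,[0,-35,-1],[0,0,-0.06]],[125,[0,-39,-1],[0,0,-0.09]],[125,[0,-43,-1],[0,0,-0.12]],[125,[0,-47,-1],[0.005,0,-0.16]]]}}

```text
clock: 21.13
eef_pos: [483.0, -226.6, 170.5]
tcp_rot: [3.141, -0.001, -3.039]
contact_force: [1.0, -0.6, 0.6]
opening: 0.511
```

```bash
python3 - <<'E'
from h import *
st(); plan((488,-365,165,185.8))
E
```

```text
{'clock': 21.133, 'eef_pos': [482.965, -226.592, 170.462], 'tcp_rot': [3.141, -0.001, -3.039], 'contact_force': [1.001, -0.557, 0.646], 'opening': 0.511}
to (488, -365, 165, 185.8) -> [0.91, -13.82, 0.54] [0.001, -0.001, 0.001]
```

Call:
{"fn": "play_rows", "kwargs": {"rows": [[125,[0.3,-4,0.5],[0,0,0]],[125,[0.6,-8,0.5],[0,0,0]],[125,[0.9,-11,0.5],[0,0,0]],[125,[0.9,-13,0.5],[0,0,0]],[125,[0.9,-13.8,0.5],[0,0,0]],[125,[0.9,-13.8,0.5],[0,0,0]],[125,[0.9,-13.8,0.5],[0,0,0]]]}}

```text
clock: 21.72
eef_pos: [488.8, -362.2, 166.1]
tcp_rot: [3.141, -0.001, -3.041]
contact_force: [-0.6, 0.5, -0.6]
opening: 0.512
```

```bash
python3 - <<'E'
from h import *
st(); shot('wrist','w13'); pieces('w13'); plan((489,-369,13,185.8))
E
```

```text
{'clock': 21.717, 'eef_pos': [488.839, -362.171, 166.056], 'tcp_rot': [3.141, -0.001, -3.041], 'contact_force': [-0.616, 0.482, -0.629], 'opening': 0.512}
[233, 153, 25, 58, 1404] [ 488.9 -369.3] [60.4 24. ] 6.0 z 32.3
to (489, -369, 13, 185.8) -> [0.07, -0.74, 15.34] [0.001, -0.0, 0.0]
```

View pics/w13.png

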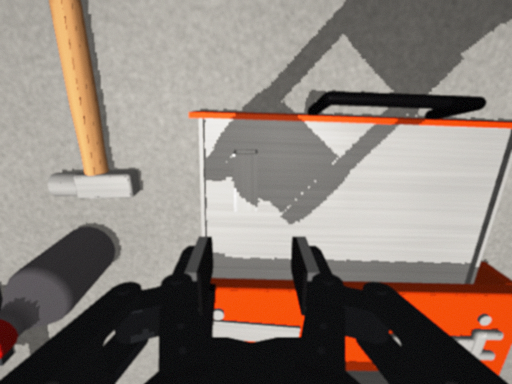

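Call:
{"fn": "play_rows", "kwargs": {"rows": [[140,[0.1,-0.6,4],[0,0,0]],[140,[0.1,-0.7,8],[0,0,0]],[140,[0.1,-0.7,11],[0,0,0]],[140,[0.1,-0.7,12],[0,0,0]],[140,[0.1,-0.7,12],[0,0,0]],[140,[0.1,-0.7,12],[0,0,0]]]}}

```text
clock: 22.27
eef_pos: [489.9, -369.7, 48.2]
tcp_rot: [-3.141, 0.001, -3.04]
contact_force: [-0.1, -0.6, 1.0]
opening: 0.45
```

```bash
python3 - <<'E'
from h import *
st(); plan((489,-369.3,13,186))
E
```

```text
{'clock': 22.267, 'eef_pos': [489.94, -369.72, 48.171], 'tcp_rot': [-3.141, 0.001, -3.04], 'contact_force': [-0.065, -0.614, 1.044], 'opening': 0.45}
to (489, -369.3, 13, 186) -> [0.09, 0.05, 3.52] [-0.001, 0.001, -0.003]
```

Call:
{"fn": "play_rows", "kwargs": {"rows": [[140,[0,0.05,2],[0,0,0]],[140,[0,0.05,3.4],[0,0,0]],[140,[0,0.05,3.4],[0,0,0]],[140,[0,0.05,3.4],[0,0,0]],[255,[0,0.05,3.4],[0,0,0]],[255,[0,0.05,3.4],[0,0,0]],[255,[0,0.05,3.4],[0,0,0]],[255,[0,0.05,3.4],[0,0,0]],[255,[0,0.05,3.4],[0,0,0]]]}}

```text
clock: 23.02
eef_pos: [490.3, -370.6, 15.0]
tcp_rot: [-3.139, 0.003, -3.041]
contact_force: [-0.4, 1.0, 7.0]
opening: 0.266
```

Call:
{"fn": "play_rows", "kwargs": {"rows": [[255,[0,0,-2],[0,0,0]],[255,[0,0,-5],[0,0,0]],[255,[0,0,-9],[0,0,0]],[255,[0,0,-13],[0,0,0]],[255,[0,0,-15],[0,0,0]],[255,[0,0,-15],[0,0,0]]]}}

```text
clock: 23.52
eef_pos: [491.9, -371.9, 169.7]
tcp_rot: [-3.134, 0.008, -3.041]
contact_force: [1.4, -0.6, 0.1]
opening: 0.269
```

```bash
python3 - <<'E'
from h import *
st(); plan((518,332,165,176.6))
E
```

```text
{'clock': 23.517, 'eef_pos': [491.893, -371.889, 169.737], 'tcp_rot': [-3.134, 0.008, -3.041], 'contact_force': [1.396, -0.618, 0.089], 'opening': 0.269}
to (518, 332, 165, 176.6) -> [-9.7, 69.77, 0.02] [-0.007, 0.009, 0.16]
```

Call:
{"fn": "play_rows", "kwargs": {"rows": [[255,[-0.5,3,0],[0,0,0]],[255,[-1,7,0],[0,0,0]],[255,[-1.5,11,0],[0,0,0]],[255,[-2,15,0],[0,0,0]],[255,[-2.5,19,0],[0,0,0.02]],[255,[-3,23,0],[0,0,0.04]],[255,[-3.5,27,0],[0,0,0.06]],[255,[-4,31,0],[0,0,0.08]],[255,[-4.5,35,0],[0,0,0.1]],[255,[-5,39,0],[0,0,0.12]],[255,[-5.5,43,0],[0,0,0.14]],[255,[-6,47,0],[0,0,0.16]]]}}

```text
clock: 24.52
eef_pos: [500.8, 105.6, 162.8]
tcp_rot: [-3.141, 0.001, 3.082]
contact_force: [0.3, 0.3, -1.0]
opening: 0.267
```

```bash
python3 - <<'E'
from h import *
st(); plan((518,332,165,176.6))
E
```

```text
{'clock': 24.517, 'eef_pos': [500.835, 105.648, 162.771], 'tcp_rot': [-3.141, 0.001, 3.082], 'contact_force': [0.293, 0.266, -1.02], 'opening': 0.267}
to (518, 332, 165, 176.6) -> [-0.36, 22.7, -0.25] [-0.001, 0.001, -0.001]
```

Call:
{"fn": "play_rows", "kwargs": {"rows": [[255,[-0.4,4,-0.2],[0,0,0]],[255,[-0.4,8,-0.2],[0,0,0]],[255,[-0.4,12,-0.2],[0,0,0]],[255,[-0.4,16,-0.2],[0,0,0]],[255,[-0.4,20,-0.2],[0,0,0]],[255,[-0.4,22,-0.2],[0,0,0]],[255,[-0.4,22.7,-0.2],[0,0,0]],[255,[-0.4,22.7,-0.2],[0,0,0]]]}}

```text
clock: 25.18
eef_pos: [518.4, 331.4, 164.1]
tcp_rot: [-3.14, 0.001, 3.085]
contact_force: [-0.6, -0.5, -0.9]
opening: 0.265
```

Call:
{"fn": "play_rows", "kwargs": {"rows": [[255,[0,0,3],[0,0,0]],[255,[0,0,7],[0,0,0]],[255,[0,0,10],[0,0,0]],[255,[0,0,12.5],[0,0,0]],[255,[0,0,12.5],[0,0,0]],[255,[0,0,12.5],[0,0,0]]]}}

```text
clock: 25.68
eef_pos: [518.2, 327.9, 39.0]
tcp_rot: [-3.138, -0.001, 3.082]
contact_force: [0.6, 0.2, 0.1]
opening: 0.271
```

Call:
{"fn": "play_rows", "kwargs": {"rows": [[255,[0,0,1.5],[0,0,0]],[255,[0,0,2.4],[0,0,0]],[255,[0,0,2.7],[0,0,0]],[255,[0,0,2.7],[0,0,0]],[255,[0,0,2.7],[0,0,0]]]}}

```text
clock: 26.1
eef_pos: [519.6, 330.1, 13.8]
tcp_rot: [-3.141, 0.002, 3.083]
contact_force: [0.3, 0.3, -0.7]
opening: 0.265
```

Call:
{"fn": "play_rows", "kwargs": {"rows": [[255,[0,0,0.2],[0,0,0]],[255,[0,0,0.2],[0,0,0]],[220,[0,0,0.2],[0,0,0]],[140,[0,0,0.15],[0,0,0]],[125,[0,0,0.1],[0,0,0]],[125,[0,0,0],[0,0,0]],[125,[0,0,-3],[0,0,0]],[125,[0,0,-7],[0,0,0]],[125,[0,0,-11],[0,0,0]],[125,[0,0,-15],[0,0,0]],[125,[0,0,-15],[0,0,0]],[125,[0,0,-15],[0,0,0]]]}}

```text
clock: 27.1
eef_pos: [520.5, 331.2, 166.0]
tcp_rot: [3.139, 0.006, 3.083]
contact_force: [-0.7, -0.9, -0.7]
opening: 0.513
```

```bash
python3 - <<'E'
from h import *
st(); shot('wrist','w14'); pieces('w14',18,40,(440,580,60,420)); shot('top','t14')
E
```

```text
{'clock': 27.1, 'eef_pos': [520.517, 331.195, 165.998], 'tcp_rot': [3.139, 0.006, 3.083], 'contact_force': [-0.738, -0.875, -0.659], 'opening': 0.513}
[322, 122, 14, 110, 631] [522.8 408.3] [  1.2 114.3] 86.9 z 29.4
[0, 145, 29, 106, 1403] [524.4  75.5] [  3.8 110.8] 86.9 z 27.5
[54, 147, 39, 58, 1662] [505.2 147.6] [26.4 60. ] 85.9 z 28.3
[152, 148, 31, 59, 1505] [512.7 243.9] [24.8 60.9] 86.8 z 28.2
[238, 149, 25, 58, 1338] [517.9 329.3] [24.1 60.1] 86.6 z 28.3
```

View pics/t14.png

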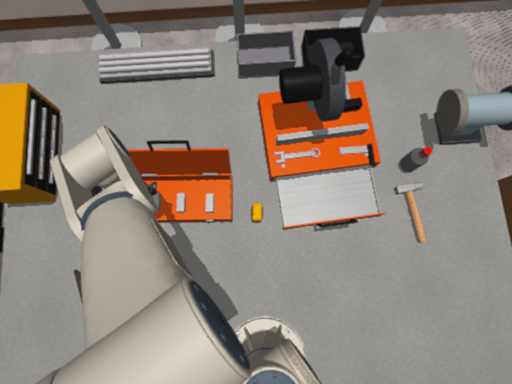

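View pics/w14.png

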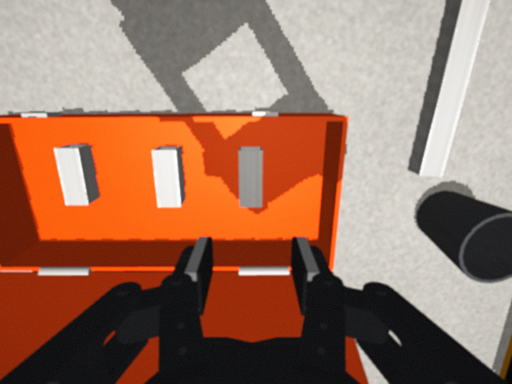

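```bash
python3 - <<'E'
from h import *
plan((395,-240,190,94))
E
```

```text
to (395, -240, 190, 94) -> [8.97, -57.62, -2.7] [-0.0, 0.002, 1.442]
```

Call:
{"fn": "play_rows", "kwargs": {"rows": [[165,[1,-3,-2],[0,0,0.1]],[165,[2,-7,-2.5],[0,0,0.22]],[165,[3,-11,-2.5],[0,0,0.34]],[165,[4,-15,-2.5],[0,0,0.46]],[165,[5,-19,-2.5],[0,0,0.58]],[165,[6,-23,-2.5],[0,0,0.7]],[165,[7,-27,-2.5],[0,0,0.82]],[165,[8,-31,-2.5],[0,0,0.94]],[165,[9,-35,-2.5],[0,0,1.06]],[165,[9,-39,-2.5],[0,0,1.18]],[165,[9,-43,-2.5],[0,0,1.3]],[165,[9,-47,-2.5],[0,0,1.42]]]}}

```text
clock: 28.2
eef_pos: [399.6, -135.1, 186.8]
tcp_rot: [-3.141, 0.0, 1.657]
contact_force: [0.8, 0.7, -0.0]
opening: 0.355
```

```bash
python3 - <<'E'
from h import *
st(); plan((395,-240,190,94))
E
```

```text
{'clock': 28.2, 'eef_pos': [399.634, -135.148, 186.843], 'tcp_rot': [-3.141, 0.0, 1.657], 'contact_force': [0.85, 0.719, -0.013], 'opening': 0.355}
to (395, -240, 190, 94) -> [-10.41, -1.36, -0.31] [-0.001, 0.0, 0.016]
```

Call:
{"fn": "play_rows", "kwargs": {"rows": [[165,[-4,-0.6,-0.3],[0,0,0.016]],[165,[-8,-1.2,-0.3],[0,0,0.016]],[165,[-10.4,-1.4,-0.3],[0,0,0.016]],[165,[-10.4,-1.4,-0.3],[0,0,0.016]],[165,[-10.4,-1.4,-0.3],[0,0,0.016]],[165,[-10.4,-1.4,-0.3],[0,0,0.016]]]}}

```text
clock: 28.7
eef_pos: [396.0, -237.7, 189.9]
tcp_rot: [-3.141, -0.001, 1.646]
contact_force: [0.1, 0.7, 0.4]
opening: 0.351
```

```bash
python3 - <<'E'
from h import *
s=st(); p,d,c=shot('wrist','w15'); X=cloud(d,c)
m=(p.max(2)<70)&(d>0)&(X[...,2]>85)&(X[...,2]<102)&(X[...,0]<430)
n,l,stt,ce=cv2.connectedComponentsWithStats(m.astype(np.uint8))
for i in range(1,n):
    if stt[i,4]>60: Q=X[l==i]; print(stt[i],cv2.minAreaRect(Q[:,:2].astype(np.float32)),np.median(Q,0))
E
```

```text
{'clock': 28.7, 'eef_pos': [395.98, -237.662, 189.916], 'tcp_rot': [-3.141, -0.001, 1.646], 'contact_force': [0.106, 0.746, 0.398], 'opening': 0.351}
[ 248  150   13  123 1197] ((398.9859313964844, -258.4063415527344), (10.41303539276123, 117.75985717773438), 4.064281463623047) [ 397.75819006 -249.87702938   94.66437695]
```

View pics/w15.png

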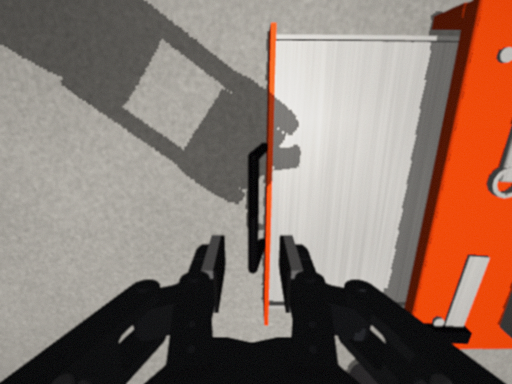

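```bash
python3 - <<'E'
from h import *
a=np.radians(4.1); ex=np.array([np.cos(a),np.sin(a)]); ey=np.array([-ex[1],ex[0]])
def inter(c,u,v,z):
    M=np.array(c['cam_to_world']);o=M[:3,3];dr=M[:3,:3]@np.r_[rays(c,[[u,v]])[0],1];return (o+(z-o[2])/dr[2]*dr)[:2]
for fn in('w4','w5','w7','w8','w15'):
    p,d,c=load(fn); X=cloud(d,c); hsv=cv2.cvtColor(p,cv2.COLOR_RGB2HSV)
    org=(hsv[...,0]<14)&(hsv[...,1]>170)&(d>0)
    S=X[...,:2]@ex; T=X[...,:2]@ey
    bed=org&(X[...,2]>60)&(X[...,2]<72)&(X[...,1]<-70)&(X[...,0]>500)
    pl=org&(X[...,2]>36)&(X[...,2]<50)&(X[...,1]<-70)
    for nm,m in(('bed',bed),('plate',pl)):
        if m.sum()>30: print(fn,nm,m.sum(),np.percentile(S[m],[1,5,25,50,75]).round(1))
    bar=(p.max(2)<70)&(d>0)&(X[...,2]>90)&(X[...,2]<100)&(X[...,1]<-180)&(X[...,1]>-320)&(X[...,0]<600)
    if bar.sum()>20: print(fn,'bar',bar.sum(),np.percentile(S[bar],[5,50,95]).round(1))
E
```

```text
w4 bed 39593 [564.4 571.2 609.1 666.9 748.3]
w4 plate 1029 [549.8 550.6 551.5 552.6 553.7]
w4 bar 907 [531.7 535.9 540.1]
w5 bed 40576 [564.6 571.5 608.  665.2 746.2]
w5 plate 1064 [550.2 550.7 551.5 552.6 553.8]
w5 bar 973 [531.5 535.5 539.5]
w7 bed 27245 [563.7 568.2 595.4 646.2 730.5]
w7 plate 955 [392.4 394.1 395.1 396.4 397.6]
w7 bar 744 [374.9 379.1 382.7]
w8 bed 6199 [562.5 563.3 572.  586.8 605.8]
w8 plate 1676 [392.  393.  394.  395.3 396.6]
w8 bar 1616 [374.2 378.2 382.4]
w15 bed 20337 [562.7 563.9 575.4 591.4 614.5]
w15 plate 1577 [393.  393.5 394.5 395.8 397.2]
w15 bar 1182 [374.3 378.7 382.7]
```

```bash
python3 - <<'E'
from h import *
st(); plan((398,-256,120,94),(398,-256,76,94))
E
```

```text
{'clock': 28.75, 'eef_pos': [396.219, -237.316, 190.181], 'tcp_rot': [-3.141, -0.001, 1.647], 'contact_force': [-0.617, -0.31, -0.319], 'opening': 0.349}
to (398, -256, 120, 94) -> [-1.88, 0.04, 7.02] [-0.001, -0.001, 0.006]
to (398, -256, 76, 94) -> [-1.88, 0.04, 11.42] [-0.001, -0.001, 0.006]
```

Call:
{"fn": "play_rows", "kwargs": {"rows": [[165,[-1.9,0,3],[0,0,0.006]],[165,[-1.9,0,7],[0,0,0.006]],[165,[-1.9,0,10],[0,0,0.006]],[165,[-1.9,0,11.4],[0,0,0.006]],[165,[-1.9,0,11.4],[0,0,0.006]],[165,[-1.9,0,11.4],[0,0,0.006]],[255,[-1.9,0,11.4],[0,0,0.006]],[255,[-1.9,0,11.4],[0,0,0.006]],[255,[-1.9,0,11.4],[0,0,0.006]],[255,[-1.9,0,11.4],[0,0,0.006]],[255,[-1.9,0,11.4],[0,0,0.006]]], "squeeze": 50}}

```text
clock: 29.67
eef_pos: [399.5, -257.6, 78.6]
tcp_rot: [3.138, 0.002, 1.64]
contact_force: [1.6, 5.1, 8.2]
opening: 0.092
```

Call:
{"fn": "play_rows", "kwargs": {"rows": [[255,[0,1.5,0],[0,0,0]],[255,[0,3.5,0],[0,0,0]],[255,[0,5.5,0],[0,0,0]],[255,[0,7.5,0],[0,0,0]],[255,[0,9.5,0],[0,0,0]],[255,[0,11.5,0],[0,0,0]],[255,[0,13.5,0],[0,0,0]],[255,[0,15,0],[0,0,0]],[255,[0,15.8,0],[0,0,0]],[255,[0,16.2,0],[0,0,0]],[255,[0,16.5,0],[0,0,0]],[255,[0,16.5,0],[0,0,0]]]}}

```text
clock: 30.67
eef_pos: [562.7, -246.1, 78.6]
tcp_rot: [3.141, 0.001, 1.641]
contact_force: [-4.1, 1.0, 8.7]
opening: 0.092
```

Call:
{"fn": "play_rows", "kwargs": {"rows": [[255,[0,0.2,0],[0,0,0]],[255,[0,0.3,0],[0,0,0]],[255,[0,0.4,0],[0,0,0]],[255,[0,0.4,0],[0,0,0]],[255,[0,0.4,0],[0,0,0]]]}}

```text
clock: 31.08
eef_pos: [562.8, -246.0, 78.6]
tcp_rot: [-3.136, 0.0, 1.641]
contact_force: [-18.5, -1.3, 19.8]
opening: 0.091
```

Call:
{"fn": "play_rows", "kwargs": {"rows": [[255,[0,0.2,0],[0,0,0]],[255,[0,0.3,0],[0,0,0]],[255,[0,0.3,0],[0,0,0]],[255,[0,0,0],[0,0,0]],[255,[0,-0.2,0],[0,0,0]],[165,[0,-0.2,0],[0,0,0]],[165,[0,-0.2,0],[0,0,0]],[165,[0,-0.2,0],[0,0,0]],[165,[0,-0.2,-1],[0,0,0]],[165,[0,-0.2,-4],[0,0,0]],[165,[0,-0.2,-8],[0,0,0]],[165,[0,-0.2,-12],[0,0,0]]]}}

```text
clock: 32.08
eef_pos: [564.5, -245.4, 198.7]
tcp_rot: [-3.141, 0.0, 1.641]
contact_force: [1.7, -0.4, 0.3]
opening: 0.352
```

Call:
{"fn": "play_rows", "kwargs": {"rows": [[165,[0,-1,-3],[0,0,0]],[165,[0,-2,-6],[0,0,0]],[165,[0,-3,-6],[0,0,0]],[165,[0,-3,-6],[0,0,0]],[165,[0,-3,-6],[0,0,0]]]}}

```text
clock: 32.5
eef_pos: [534.7, -247.7, 257.6]
tcp_rot: [3.14, 0.001, 1.64]
contact_force: [-1.3, -0.7, -0.2]
opening: 0.352
```

```bash
python3 - <<'E'
from h import *
st(); shot('wrist','w16'); shot('scene','s16')
a=np.radians(4.1); ex=np.array([np.cos(a),np.sin(a)])
p,d,c=load('w16'); X=cloud(d,c); hsv=cv2.cvtColor(p,cv2.COLOR_RGB2HSV); S=X[...,:2]@ex
org=(hsv[...,0]<14)&(hsv[...,1]>170)&(d>0)
for nm,m in(('bed',org&(X[...,2]>60)&(X[...,2]<72)&(X[...,0]>500)),('plate',org&(X[...,2]>36)&(X[...,2]<50)),('bar',(p.max(2)<70)&(d>0)&(X[...,2]>90)&(X[...,2]<100)&(X[...,1]<-180)&(X[...,1]>-320)&(X[...,0]<600))):
    if m.sum()>20: print(nm,m.sum(),np.percentile(S[m],[1,5,50,95]).round(1))
E
```

```text
{'clock': 32.5, 'eef_pos': [534.699, -247.74, 257.574], 'tcp_rot': [3.14, 0.001, 1.64], 'contact_force': [-1.253, -0.719, -0.168], 'opening': 0.352}
bed 40019 [564.6 572.2 668.6 795.3]
plate 1094 [557.7 558.  560.4 563.1]
bar 864 [538.4 538.9 542.9 547.3]
```

View pics/w16.png

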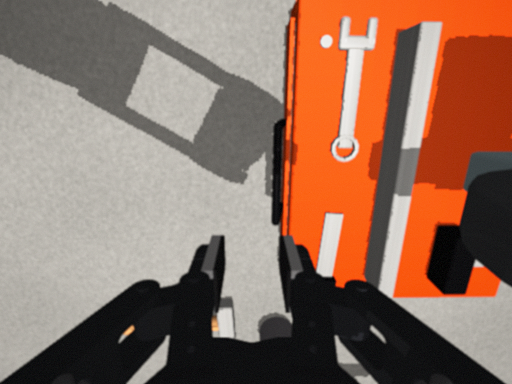

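View pics/s16.png

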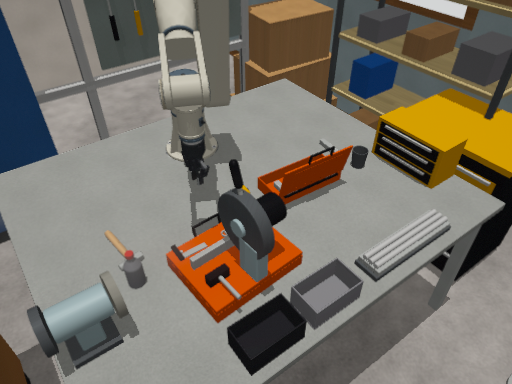

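```bash
python3 - <<'E'
from h import *
shot('top','t17'); pieces('t17',16,40,(465,580,85,390))
a,b=load('top0'),load('t17')
for nm,(u,v) in {'tape':(257,212),'cup':(87,187),'oil':(415,158),'hammer':(412,210),'tube':(96,232),'sq':(360,152),'wr':(298,155)}.items():
    s=np.s_[v-20:v+20,u-20:u+20]; print(nm,np.abs(a[0][s].astype(int)-b[0][s]).mean().round(1))
E
```

```text
[177, 193, 8, 18, 140] [513.4 244.1] [24.4 58.6] 88.0 z 28.4
[151, 194, 9, 17, 135] [517.9 329.4] [25.2 55.2] 85.6 z 27.9
[206, 194, 8, 17, 132] [505.2 147.4] [23.9 54.9] 86.9 z 27.9
tape 4.5
cup 3.6
oil 46.2
hammer 32.2
tube 4.6
sq 72.2
wr 4.9
```

View pics/t17.png

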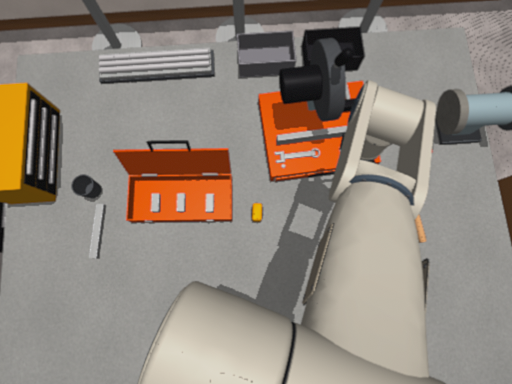

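```bash
python3 - <<'E'
from h import *
a,b=load('scene0'),load('s16')
for nm,(u,v) in {'oil':(135,270),'hammer':(118,245),'sq':(180,252)}.items():
    s=np.s_[v-15:v+15,u-15:u+15]; print(nm,np.abs(a[0][s].astype(int)-b[0][s]).mean().round(1))
r.sign_off()
E
```

```text
oil 2.4
hammer 2.8
sq 2.3
the job is handed in; nothing more can be done
```

I opened the lid onto its stop and drew the tray out to its stop. Three pieces were visible in the tray and I moved all three into the case. I then pushed the tray home and handed the job in at about 32.6 s.

**Pieces:** the last top view shows all three lying flat on the case floor, with their tops at about 28 mm and at least 85 mm between centres. The visible part of the tray was empty before I pushed it in. The last 40 mm or so sits under the saw bed and could not be seen.

**Tray:** its front plate started about 8 mm forward of the bed edge, so drawing it out took only about 157 mm before it stopped. Pushing it back, the handle moved 164.2 mm by camera against a nominal 165. It then held firm against roughly 18 N of push, so I take it as fully home.

**Lid and bench:** the lid is still resting open. The before-and-after pictures show no change to the tape, cup, long tube, wrench, oil bottle, hammer or square. The arm hid the last three in the final top view, so I checked those in the scene camera instead.

**Forces:** the highest wrist force I read was about 55 N, when the tray reached its outer stop with the bar pinched in the fingers.

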